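# Clear the bench waste: sample boxes through the sprung flap, nuts into the scrap bin

## Robot

A 6-joint arm with a two-finger parallel gripper is mounted at the origin on a cart in front of the work surface, level with it; the furniture and walls round the work are solid. World frame = base frame: x ahead of the robot, y to its left, z up, the work surface at z = 0. Lengths are in m, angles in rad, forces in N, time in s.
With the tool pointing down it reaches from about 0.275 to 0.75 m from the base axis. Payload 10.2 kg.
Tool frame: the origin (TCP) lies midway between the tips of the shut fingers; the grasp point (between the pads) lies 19 mm behind it; z points along the fingers, y is the line along which they close (so a half turn about z gives the same grasp; the last joint's range is limited). The gripper opens to 88 mm and grips with 3 to 60 N. Pads are 18 mm wide; open, the fingers measure 123 mm over their backs; the gripper's body (75 mm by 187 mm) begins 45 mm behind the grasp point.
Start: joints at [-1.358, 0.313, 1.498, -0, 1.331, -0.223], TCP at [0.222, -0.476, 0.239] pointing down, gripper open.
Joint ranges: [-2.94, 2.94], [-0.97, 2.17], [0.19, 2.56], [-1.23, 4.37], [0.02, 3.11], [-2.88, 2.88]. Speed limits (rad/s): [2.39, 2.39, 3.01, 3.14, 3.14, 3.14].

## Interface

Orientations are given as a unit quaternion [x, y, z, w].
In Python, from rig import ctrl gives the robot as it stands. Calls block until the motion is done:
- ctrl.goto(position, orientation): joint-space move of the TCP to a pose.
- ctrl.move_linear(position, frame=None, max_speed=0.15, contact_N=None): straight line of the TCP; frame=None keeps the orientation; max_speed is the mean speed in m/s. With contact_N (N) it stops when the force on the tool has changed by that much, and returns True; else False.
- ctrl.goto_joints(angles): joint-space move.
- ctrl.open_gripper() and ctrl.close_gripper(force=None): open the fingers fully, or close them until they stop; force is the grip in N (None keeps the last).
- ctrl.dwell(seconds).
- ctrl.inverse_kinematics(position, orientation): joint angles nearest the present ones, or None.
- ctrl.get_image(name): name is "scene" or "top" or "wrist"; returns the picture (400x640x3 uint8, red, green, blue); there is no depth.
- ctrl.calibration(name): a dict with "fx", "fy", "cx", "cy" (pixels), "distortion" ([k1, k2, p1, p2, k3] as OpenCV has them; the pictures are not rectified), "T" (4x4, takes a point from camera to world coordinates); the wrist camera has in their place "T_tool_cam" (4x4, takes a point from camera to tool coordinates, whose origin is the TCP and whose axes are the flange's). Camera axes: x right, y up, looking along -z (the intrinsics and any distortion apply to the point x, -y, -z); pixel columns grow to the right and rows downward; lengths in m; the calibration is good to about 2 mm. A picture is of the moment at which its call begins: read the wrist's pose just before it. calibration takes no time and is no camera call.
A pose or a line that the arm cannot do raises ctrl.Unreachable and nothing moves.
- ctrl.finish_job(): hands the job in; it is judged then, once.
Readings, each from a call of its own:
- ctrl.get_t(): time.
- ctrl.get_joints(): joint angles.
- ctrl.get_qvel(): joint speeds.
- ctrl.get_joint_efforts(): joint torques, N m.
- ctrl.get_eef_pos(): TCP position.
- ctrl.get_tool_rot(): TCP orientation.
- ctrl.get_wrist_force(): force on the tool from outside, world axes, zero at the start.
- ctrl.get_ft_torque(): the same for the moment, N m.
- ctrl.get_grip_width(): finger opening in m.
- ctrl.get_grip_force(): force on a finger pad.
Only numpy, scipy, OpenCV 4.12 (cv2) and the standard library are available. Lean on these libraries where they do the work, as an engineer would, in place of code of your own. Each camera call takes 0.05 s, during which the arm holds its last target. There are 200 camera calls.

## Task

Clear the waste left from a session at the microscope: push every used cream-coloured round sample box down through the sprung flap on top of the grey waste box, holding the flap open until it has dropped inside and then letting it swing shut. Tip the nuts out of the scoop tray into the open scrap bin, and set the empty tray back upright on its cork mat. Leave everything else where it is.

Things in the scene. Friction and masses are not known exactly. Their poses are not given: they have to be found in the camera images.
- waste_box: Contaminated-waste box, grey sheet metal, fixed, 158 x 158 mm, 150 mm high, walls 4 mm, hollow down to its floor. Origin: centre of its underside; z up, +x to its back (away from the robot), +y to its left. Its flat top has one mouth, 75 mm along x (x = -55 to +20 mm) by 130 mm along y, shut by the sprung flap.
- mouth (a point): Centre of the mouth of the waste box, level with its top (150 mm above the bench), 17.5 mm in front of the box's axis. A round box is best pushed down 4 mm in front of this point (toward -x of the waste box), the fingers one beside the other along the hinge.
- flap (a joint): Sprung aluminium flap, 71 x 126 mm, filling the mouth, hinged along the mouth's back edge (box y). 0 = shut, flush with the top; to 1.5 rad, front edge down in the box. Takes 2 to 5 N at its middle, shuts by itself; the weight of a round box does not open it. Fingertips 50 mm below the top hold it at about 1 rad, and a round box let go of there falls in past it.
- scrap_bin: Open scrap bin of bare aluminium, fixed to the bench, 130 x 130 mm, walls 3 mm, 70 mm high with a flared hopper rim above that ends about 90 mm over the bench and 168 mm across. Origin: centre of its underside, z up.
- scrap_mouth (a point): Centre of the scrap bin's mouth, at the height of the flared rim (90 mm above the bench).
- mat: Brown cork mat, fixed, 230 x 130 mm, 2 mm thick. Origin: centre of its underside; its x axis runs along the long side (which points about along world +y), y along the short side.
- tray: Loose steel scoop tray, 0.12 kg, holding the nuts. Origin: centre of the pan's underside, z up. Pan 100 mm along x, 84 mm along y, walls 32 mm high (back 52). Its +x end is open but for a ramp 12 mm high, sloping 35 degrees (the spout); a handle sticks out along -x. At first +x points about along world +y, the origin about 30 mm along +x from the mat's centre.
- tray_handle (a point): Grip point on the tray's handle: 80 mm from the tray's origin along -x and 40 mm up. The handle is a black bar, 72 mm long along the tray's x (from -50 to -121 mm), 14 mm wide along y, 24 mm high. Pinch it firmly across its width, with the hand upright or leaning back over the handle's end (by 30 degrees, fingers pointing toward the pan).
- tray_spout (a point): Middle of the spout's edge: 49 mm from the tray's origin along +x, 12 mm up. The nuts slide out over it once the tray is tipped by about 75 to 85 degrees, spout down.
- samples_0_mid (a point): Used round sample box, cream plastic, 45 mm across, 14 mm high, closed, 50 g, lying flat on the bench. This point is its centre, 7 mm above the bench. May be absent.
- samples_1_mid (a point): Used round sample box, cream plastic, 45 mm across, 14 mm high, closed, 50 g, lying flat on the bench. This point is its centre, 7 mm above the bench. May be absent.
- samples_2_mid (a point): Used round sample box, cream plastic, 45 mm across, 14 mm high, closed, 50 g, lying flat on the bench. This point is its centre, 7 mm above the bench. May be absent.
- samples_3_mid (a point): Used round sample box, cream plastic, 45 mm across, 14 mm high, closed, 50 g, lying flat on the bench. This point is its centre, 7 mm above the bench. May be absent.
- samples_4_mid (a point): Used round sample box, cream plastic, 45 mm across, 14 mm high, closed, 50 g, lying flat on the bench. This point is its centre, 7 mm above the bench. May be absent.
- nut_0_mid (a point): Knurled brass nut, 27 mm across, 14 mm high, 20 g, scrap, lying in the tray at the start. This point is its centre.
- nut_1_mid (a point): Knurled brass nut, 27 mm across, 14 mm high, 20 g, scrap, lying in the tray at the start. This point is its centre.
- nut_2_mid (a point): Knurled brass nut, 27 mm across, 14 mm high, 20 g, scrap, lying in the tray at the start. This point is its centre.
- nut_3_mid (a point): Knurled brass nut, 27 mm across, 14 mm high, 20 g, scrap, lying in the tray at the start. This point is its centre.
- loupe: Black standing loupe, 37 mm, 40 mm high; stays where it is. Origin: centre of its underside.
- lens_tissue: Carton of lens tissue, 95 x 62 mm, 21 mm high; stays where it is. Origin: centre of its underside.
- tape_roll: Yellow roll of tape, 57 mm; stays where it is. Origin: centre of its underside.

How it is judged:
By the outcome, as a careful person would: the job done as asked, in the order asked, and still so for the second after the job is handed in, with the robot touching nothing.
Of samples_0, samples_1, samples_2, samples_3, samples_4 only 3 to 5 are there at a start; the rules pass over those that are not, and their reading is None.
At some moment in a run one of tray, samples_0, samples_1, samples_2, samples_3, samples_4 may be knocked a few centimetres aside while the robot is not near it.
It also fails if it takes over 210 s, if anything falls off the work surface, if the arm or the gripper's body presses on something with over 40 N, if the wrist force passes 120 N, or if a joint passes its speed limit or range.

## Working session

There is one attempt and no reset: what is moved stays moved. The work goes in short steps, each a Python script; the robot and the scene stay as the last script left them, time stands still between calls to the robot, and variables do not carry over. Pictures are saved under pics/ and viewed, at most 14 in all, crops included, and the job is handed in when it is done.

```bash
ls; mkdir -p pics
python3 - <<'E'
from rig import ctrl
import cv2
for n in("scene","top"):
    cv2.imwrite(f"pics/{n}0.png",ctrl.get_image(n)[:,:,::-1]); c=ctrl.calibration(n); print(n,c)
print(ctrl.calibration("wrist"),ctrl.get_t(),ctrl.get_tool_rot())
E
```

```text
pics
scene {'fx': 385.6612551387992, 'fy': 385.6612551387992, 'cx': 315.55496539908114, 'cy': 199.20502321484315, 'distortion': array([-0.08333744,  0.        ,  0.        ,  0.        ,  0.        ]), 'T': array([[-0.94329539, -0.22738324,  0.24184844,  0.72294812],
       [ 0.33149568, -0.6835416 ,  0.65029339,  0.5295053 ],
       [ 0.01744765,  0.69359047,  0.7201582 ,  0.74013382],
       [ 0.        ,  0.        ,  0.        ,  1.        ]])}
top {'fx': 479.41815766789693, 'fy': 479.41815766789693, 'cx': 316.5465215354455, 'cy': 203.2851939544255, 'distortion': array([-0.07150556,  0.        ,  0.        ,  0.        ,  0.        ]), 'T': array([[ 0.00578045,  0.97531761, -0.22073092,  0.2665291 ],
       [-0.9999592 ,  0.00410552, -0.00804611, -0.04558326],
       [-0.0069413 ,  0.22076843,  0.97530155,  1.19772063],
       [ 0.        ,  0.        ,  0.        ,  1.        ]])}
{'fx': 290.8195500953413, 'fy': 290.8195500953413, 'cx': 317.38079098204923, 'cy': 203.00940751670106, 'distortion': array([-0.04851951,  0.        ,  0.        ,  0.        ,  0.        ]), 'T_tool_cam': array([[ 7.45331942e-05,  9.47393445e-01,  3.20071327e-01,
         8.42239266e-02],
       [ 9.99999469e-01,  2.58219986e-04, -9.97181097e-04,
         2.80591703e-04],
       [-1.02737165e-03,  3.20071231e-01, -9.47392924e-01,
        -1.46378491e-01],
       [ 0.00000000e+00,  0.00000000e+00,  0.00000000e+00,
         1.00000000e+00]])} 0.1 [ 9.76355880e-01  2.16168693e-01  2.43428299e-06 -5.40483085e-04]
```

View pics/scene0.png

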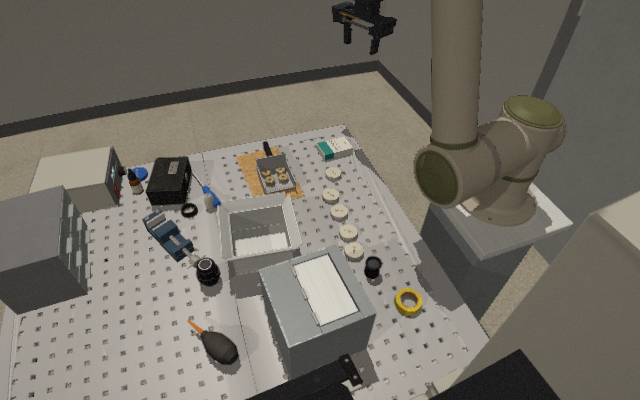

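View pics/top0.png

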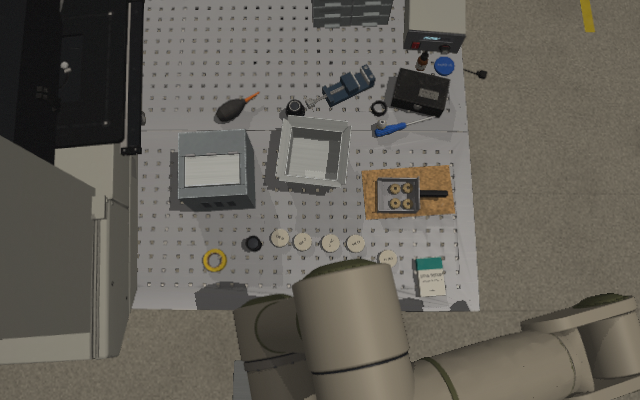

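The scene has five cream boxes, at top-view pixels (280,238), (303,242), (331,243), (355,243) and (388,258). The waste box is at about (213,170), the bin at (313,152), and the tray pan at (397,196) with its handle out to (447,194).

```bash
cat > h.py <<'E'
from rig import ctrl
import cv2, numpy as np
from scipy.spatial.transform import Rotation as R
def rays(name,uv,T=None):
    c=ctrl.calibration(name); K=np.array([[c["fx"],0,c["cx"]],[0,c["fy"],c["cy"]],[0,0,1]])
    p=cv2.undistortPoints(np.array(uv,float).reshape(-1,1,2),K,c["distortion"])[:,0]
    T=c["T"] if T is None else T
    d=np.c_[p[:,0],-p[:,1],-np.ones(len(p))]@T[:3,:3].T
    return T[:3,3],d
def plane(name,uv,z,T=None):
    o,d=rays(name,uv,T); return o+d*((z-o[2])/d[:,2])[:,None]
def wristT():
    T=np.eye(4);T[:3,:3]=R.from_quat(ctrl.get_tool_rot()).as_matrix();T[:3,3]=ctrl.get_eef_pos()
    return T@ctrl.calibration("wrist")["T_tool_cam"]
def samples(im=None):
    if im is None: im=ctrl.get_image("top")
    hsv=cv2.cvtColor(im,cv2.COLOR_RGB2HSV)
    m=cv2.inRange(hsv,(10,18,140),(35,90,255)); m[:, :150]=0; m[:,470:]=0; m[:140]=0
    m=cv2.morphologyEx(m,cv2.MORPH_CLOSE,np.ones((3,3)))
    out=[]
    for c in cv2.findContours(m,cv2.RETR_EXTERNAL,cv2.CHAIN_APPROX_NONE)[0]:
        if cv2.contourArea(c)>120:
            (u,v),r=cv2.minEnclosingCircle(c); out.append((u,v,r,cv2.contourArea(c)))
    return out
E
python3 - <<'E'
from h import *
np.set_printoptions(precision=4,suppress=True)
im=cv2.imread("pics/top0.png")[:,:,::-1].copy()
hsv=cv2.cvtColor(im,cv2.COLOR_RGB2HSV)
for p in [(280,234),(331,238),(388,254),(265,225),(213,170),(370,175)]: print(p,hsv[p[1],p[0]])
s=samples(im)
for q in s: print(np.round(q,1), plane("top",[q[:2]],.012))
print(plane("top",[(213,170)],.15),plane("top",[(313,152)],.09))
big=cv2.resize(im[105:225,170:470],None,fx=2.66,fy=2.66,interpolation=cv2.INTER_CUBIC); cv2.imwrite("pics/c1.png",big[:,:,::-1])
E
```

```text
(280, 234) [ 21  43 155]
(331, 238) [ 20  45 147]
(388, 254) [ 21  45 165]
(265, 225) [ 18  11 119]
(213, 170) [ 23  14 162]
(370, 175) [ 17 130 135]
[377.7 383.1  17.1 366. ] [[ 0.1004 -0.1828  0.012 ]]
[432.  282.5  17.4 590.5] [[ 0.3366 -0.3203  0.012 ]]
[ 361.5  315.5   46.6 1337. ] [[ 0.2572 -0.1461  0.012 ]]
[388.3 258.    9.3 195.5] [[ 0.3966 -0.2143  0.012 ]]
[355.7 243.    8.8 214. ] [[ 0.434 -0.134  0.012]]
[330.4 242.6   8.8 221. ] [[ 0.4345 -0.0708  0.012 ]]
[302.5 241.1   8.8 215.5] [[ 0.4381 -0.0012  0.012 ]]
[280.  236.8   8.7 198.5] [[0.4486 0.055  0.012 ]]
[[0.5808 0.2005 0.15  ]] [[ 0.645  -0.0271  0.09  ]]
```

View pics/c1.png

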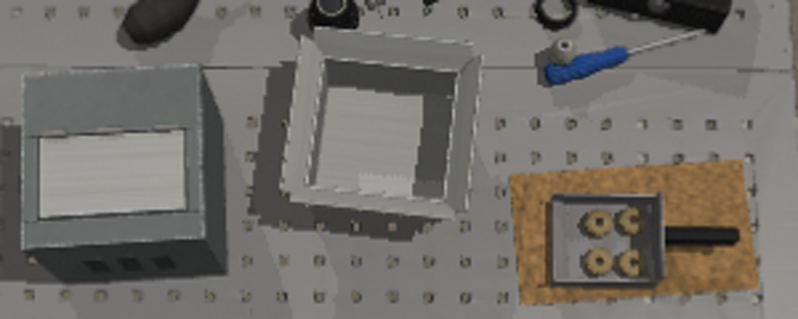

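The crop shows the flap at crop pixels (38..187, 128..219) inside the grey box top. It also shows the bin rim, and four nuts in the tray with its handle to the right. Next I turn these corners into world points.

Run:
```python
from h import *
np.set_printoptions(precision=4,suppress=True)
f=lambda pts,z: plane("top",[(170+(x+.5)/2.66-.5,105+(y+.5)/2.66-.5) for x,y in pts],z)
for n,pts,z in [("box",[(22,76),(199,64),(202,234),(22,248)],.15),("flap",[(38,137),(183,128),(187,210),(38,219)],.15),
 ("bin",[(303,28),(482,45),(467,217),(285,202)],.09),("mat",[(511,177),(741,160),(759,290),(523,304)],.002),
 ("handle",[(667,236),(739,236)],.052),("backtop",[(662,194),(662,287)],.052),("spoutcorners",[(549,195),(549,285)],.032)]:
    P=f(pts,z); print(n,P.mean(0)); print(np.round(P[:,:2],3).tolist(), np.linalg.norm(np.diff(P,axis=0),axis=1))
# flap in scene
im=ctrl.get_image("scene"); cv2.imwrite("pics/s1.png",cv2.resize(im[130:330,200:440],None,fx=3,fy=3)[:,:,::-1])
def q(a): return [np.cos(a/2),np.sin(a/2),0,0]
for a in (0,np.pi): print(ctrl.inverse_kinematics([.56,.2,.25],q(a)))
print(ctrl.inverse_kinematics([.45,.055,.15],q(np.pi/2)))
```

```text
box [0.5985 0.2052 0.15  ]
[[0.67, 0.288], [0.681, 0.132], [0.528, 0.123], [0.515, 0.277]] [0.1566 0.1539 0.1542]
flap [0.5813 0.2039 0.15  ]
[[0.614, 0.27], [0.622, 0.144], [0.549, 0.137], [0.54, 0.265]] [0.1267 0.0738 0.1282]
bin [ 0.6492 -0.0298  0.09  ]
[[0.741, 0.047], [0.724, -0.12], [0.559, -0.105], [0.573, 0.059]] [0.1674 0.1659 0.1644]
mat [ 0.5682 -0.2711  0.002 ]
[[0.623, -0.153], [0.642, -0.38], [0.511, -0.39], [0.497, -0.162]] [0.2276 0.1307 0.2279]
handle [ 0.552  -0.3259  0.052 ]
[[0.552, -0.292], [0.552, -0.36]] [0.0673]
backtop [ 0.5479 -0.2874  0.052 ]
[[0.592, -0.289], [0.504, -0.286]] [0.0888]
spoutcorners [ 0.5528 -0.1849  0.032 ]
[[0.596, -0.186], [0.509, -0.184]] [0.0872]
[ 0.1462  0.4618  1.2549 -0.      1.4249  1.717 ]
[ 0.1462  0.4618  1.2549 -0.      1.4249 -1.4246]
[-0.1378  0.2542  1.8269 -0.      1.0604 -0.1378]
```

View pics/s1.png

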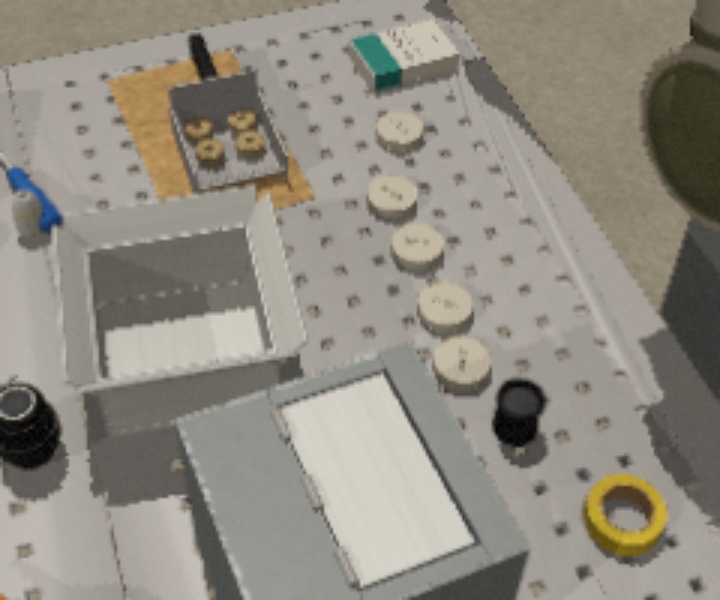

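The scene crop agrees: five boxes lie on the bench, the flap's hinge is at its back edge, and the nuts are in the tray. The measured sizes match the specification. I start with the box nearest the waste box.

```bash
cat >> h.py <<'E'
YAW=.07; PUSH=np.array([.5773,.2036])
def q(a): return np.array([np.cos(a/2),np.sin(a/2),0,0])
def wsamples(save=None):
    T=wristT(); im=ctrl.get_image("wrist")
    if save: cv2.imwrite(save,im[:,:,::-1])
    m=cv2.inRange(cv2.cvtColor(im,cv2.COLOR_RGB2HSV),(12,26,100),(32,90,255))
    m=cv2.morphologyEx(cv2.morphologyEx(m,cv2.MORPH_OPEN,np.ones((3,3))),cv2.MORPH_CLOSE,np.ones((9,9)))
    out=[]
    for c in cv2.findContours(m,cv2.RETR_EXTERNAL,cv2.CHAIN_APPROX_NONE)[0]:
        if cv2.contourArea(c)<400: continue
        P=plane("wrist",cv2.convexHull(c)[:,0],.011,T)[:,:2].astype(np.float32)
        (x,y),r=cv2.minEnclosingCircle(P); out.append((x,y,r))
    return np.array(out).reshape(-1,3)
def look(xy,save=None):
    ctrl.goto([xy[0],xy[1],.16],q(np.pi/2)); ctrl.dwell(.2)
    w=wsamples(save); print("seen",np.round(w,4).tolist())
    return w[(w[:,2]>.019)&(w[:,2]<.028)]
def pick(xy,save=None):
    w=look(xy,save)
    d=np.hypot(*(w[:,:2]-xy).T); p=w[d.argmin(),:2]; others=np.delete(w[:,:2],d.argmin(),0)
    best=(-1,0)
    for a in np.pi/2+np.array([0,.2,-.2,.4,-.4,.6,-.6]):
        v=np.array([-np.sin(a),np.cos(a)])  # closing line
        F=[p+s*v*.053 for s in(1,-1)]
        c=min([np.hypot(*(o-f)) for o in others for f in F] or [1])
        if c>best[0]+.002: best=(c,a)
        if c>.045: break
    a=best[1]; print("pick",p,"angle",a,"clear",best[0])
    ctrl.goto([*p,.08],q(a)); ctrl.move_linear([*p,.003],max_speed=.1)
    ctrl.close_gripper(30); print("width",ctrl.get_grip_width(),"f",ctrl.get_grip_force())
    ctrl.move_linear([*p,.12],max_speed=.2)
    return p
def drop():
    g=q(np.pi+YAW)
    ctrl.goto([.47,.15,.24],g); ctrl.goto([*PUSH,.20],g)
    print("w",ctrl.get_grip_width())
    ctrl.move_linear([*PUSH,.098],max_speed=.06); ctrl.dwell(.2)
    print("push force",ctrl.get_wrist_force(),"w",ctrl.get_grip_width())
    ctrl.open_gripper(); ctrl.dwell(.6)
    ctrl.move_linear([*PUSH,.21],max_speed=.12)
E
python3 - <<'E'
from h import *
np.set_printoptions(precision=4,suppress=True)
ctrl.goto([.40,0,.25],q(np.pi/2)); print(ctrl.get_t())
pick([.4486,.055],"pics/w1.png"); print(ctrl.get_t(),ctrl.get_wrist_force())
E
```

```text
1.9917
seen [[0.3945, -0.1992, 0.0361], [0.4437, -0.0736, 0.0304], [0.2473, -0.0385, 0.0537], [0.0635, -0.017, 0.097], [0.4502, 0.0619, 0.0241], [0.206, 0.1888, 0.0839]]
pick [0.4502 0.0619] angle 1.5707963267948966 clear 1
width 0.038870730071615074 f 29.703986196363985
5.6583 [-0.7147 -0.1565  0.1246]
```

View pics/w1.png

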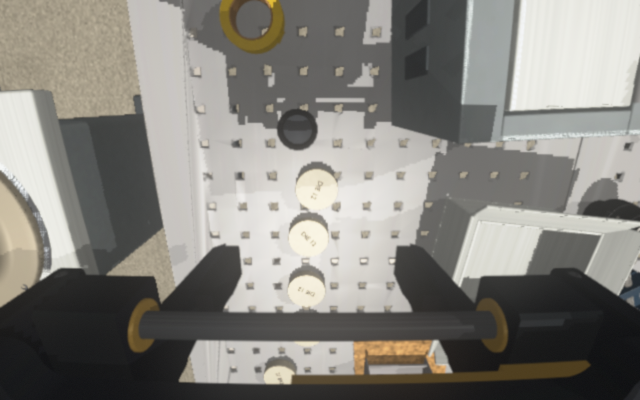

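The wrist view shows the first box at (317,190), with others at (308,238) and (307,290). A grip width of 39 mm instead of 45 looks wrong, so I check.

Run:
```python
from h import *
np.set_printoptions(precision=4,suppress=True)
a=ctrl.get_image("wrist"); b=ctrl.get_image("scene")
im=np.hstack([cv2.resize(a,(480,300)),cv2.resize(b[120:320,230:440],(315,300))]); cv2.imwrite("pics/w2.png",im[:,:,::-1])
hsv=cv2.cvtColor(cv2.imread("pics/w1.png")[:,:,::-1].copy(),cv2.COLOR_RGB2HSV)
for p in [(317,180),(300,238),(297,290),(340,185),(340,215),(317,215),(190,60)]: print(p,hsv[p[1],p[0]])
print(ctrl.get_grip_width(),ctrl.get_eef_pos())
```

```text
(317, 180) [ 23  33 231]
(300, 238) [ 23  23 248]
(297, 290) [ 24  30 236]
(340, 185) [ 17   8 224]
(340, 215) [ 20   6 237]
(317, 215) [ 15  14 141]
(190, 60) [ 13  10 182]
0.03839160384968552 [0.4495 0.062  0.1187]
```

View pics/w2.png

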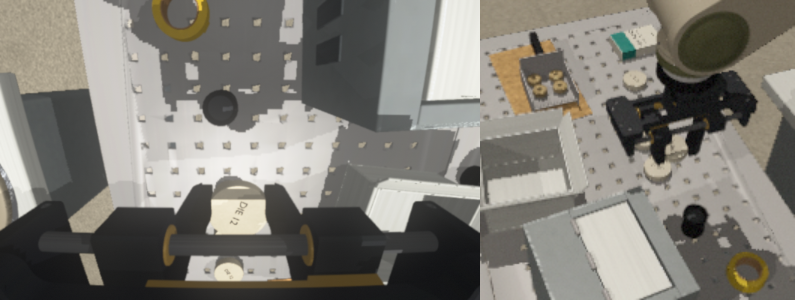

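```bash
sed -i 's/(12,26,100)/(14,18,130)/' h.py
python3 - <<'E'
from h import *
np.set_printoptions(precision=4,suppress=True)
c=ctrl.calibration("wrist");Tc=np.linalg.inv(c["T_tool_cam"])
def proj(p):
    P=Tc@np.r_[p,1]; return c["cx"]+c["fx"]*P[0]/-P[2], c["cy"]-c["fy"]*P[1]/-P[2]
print("tcp px",proj([0,0,0]),proj([.0225,0,0]),proj([.009,0,0]),proj([.0225,0,-.012]))
print("scene s0",plane("scene",[(354,250.7)],.012))
im=cv2.imread("pics/w1.png")[:,:,::-1].copy()
T=np.eye(4);T[:3,:3]=R.from_quat(q(np.pi/2)).as_matrix();T[:3,3]=[.4486,.055,.16];T=T@c["T_tool_cam"]
print("w1",plane("wrist",[(317,190),(308,238),(307,290)],.012,T))
im=ctrl.get_image("wrist"); m=cv2.inRange(cv2.cvtColor(im,cv2.COLOR_RGB2HSV),(14,16,130),(32,90,255))
cs=[k for k in cv2.findContours(m,cv2.RETR_EXTERNAL,cv2.CHAIN_APPROX_NONE)[0] if cv2.contourArea(k)>300]
for k in cs: print(cv2.boundingRect(k),cv2.contourArea(k))
E
```

```text
tcp px (np.float64(316.05498928250535), np.float64(259.58885709102316)) (np.float64(315.99745211914507), np.float64(223.01796191447286)) (np.float64(316.0325881773029), np.float64(245.35060789081368)) (np.float64(315.91040633222104), np.float64(232.19647482103846))
scene s0 [[0.4486 0.0577 0.012 ]]
w1 [[ 0.4491  0.0533  0.012 ]
 [ 0.439  -0.0024  0.012 ]
 [ 0.4371 -0.071   0.012 ]]
(247, 349, 141, 27) 871.0
(107, 338, 30, 42) 682.5
(92, 247, 62, 63) 1981.0
(0, 244, 11, 63) 401.0
(279, 239, 78, 74) 4260.0
(0, 0, 120, 125) 12560.0
```

The box is held about 8 mm off centre, because the saturation threshold in the wrist mask was too tight. I set it down and regrasp.

Run:
```python
from h import *
np.set_printoptions(precision=4,suppress=True)
p=ctrl.get_eef_pos(); ctrl.move_linear([p[0],p[1],.004],max_speed=.1); ctrl.open_gripper(); ctrl.move_linear([p[0],p[1],.12],max_speed=.2)
w=look([.4486,.055],"pics/w3.png")
ctrl.goto([.40,-.0,.30],q(np.pi/2))
a=ctrl.get_image("wrist"); print(np.round(wsamples(),4).tolist())
im=np.vstack([cv2.imread("pics/w3.png")[100:400],a[100:400,:,::-1]]); cv2.imwrite("pics/w4.png",im)
print(ctrl.get_t())
for s in samples(): print(np.round(s,1),plane("top",[s[:2]],.012))
```

```text
seen [[0.4438, -0.0752, 0.0314], [0.2492, -0.0347, 0.0519], [0.0617, -0.019, 0.0918], [0.4518, 0.0231, 0.0527], [0.2054, 0.1887, 0.0845]]
[[0.2314, -0.4382, 0.1141], [0.4004, -0.2056, 0.0377], [0.1576, -0.1439, 0.1719], [0.4449, -0.0505, 0.1261], [0.0135, -0.0081, 0.1114], [0.134, 0.1762, 0.1508]]
10.0083
[273.5 281.5  16.4 143.5] [[0.3377 0.0687 0.012 ]]
[432.  282.5  17.4 592.5] [[ 0.3366 -0.3203  0.012 ]]
[388.3 258.    9.3 229.5] [[ 0.3966 -0.2143  0.012 ]]
[355.7 243.    8.8 214. ] [[ 0.434 -0.134  0.012]]
```

View pics/w4.png

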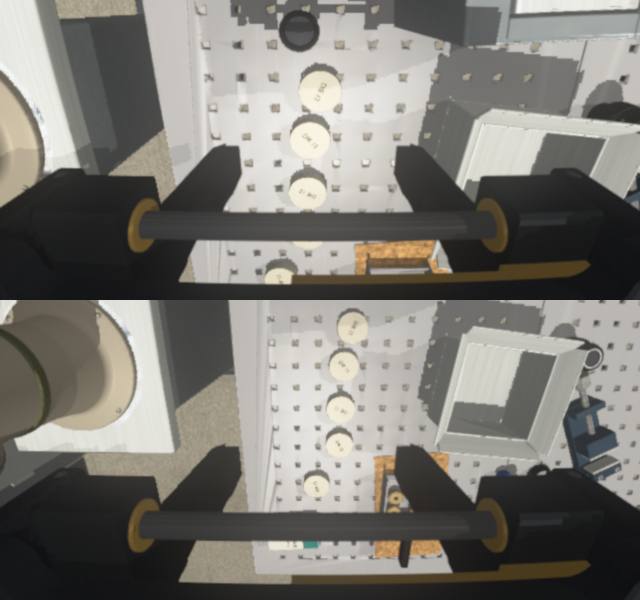

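The lower view shows all five boxes at (352,327), (345,365), (340,408), (340,444) and (316,485). My morphological closing had merged neighbouring discs, so I use contour filling in its place.

```bash
python3 - <<'E'
s=open("h.py").read()
s=s.replace('''    m=cv2.inRange(cv2.cvtColor(im,cv2.COLOR_RGB2HSV),(14,18,130),(32,90,255))
    m=cv2.morphologyEx(cv2.morphologyEx(m,cv2.MORPH_OPEN,np.ones((3,3))),cv2.MORPH_CLOSE,np.ones((9,9)))
''','''    return wfind(im,T)
def wfind(im,T):
    m=cv2.inRange(cv2.cvtColor(cv2.GaussianBlur(im,(3,3),0),cv2.COLOR_RGB2HSV),(15,19,150),(32,90,255))
    cv2.drawContours(m,cv2.findContours(m,cv2.RETR_EXTERNAL,cv2.CHAIN_APPROX_NONE)[0],-1,255,-1)
    m=cv2.morphologyEx(m,cv2.MORPH_OPEN,cv2.getStructuringElement(cv2.MORPH_ELLIPSE,(9,9)))
''').replace("<400","<200")
open("h.py","w").write(s)
E
python3 - <<'E'
from h import *
np.set_printoptions(precision=4,suppress=True)
print(wsamples())
T=np.eye(4);T[:3,:3]=R.from_quat(q(np.pi/2)).as_matrix();T[:3,3]=[.4486,.055,.16];T=T@ctrl.calibration("wrist")["T_tool_cam"]
print(wfind(cv2.imread("pics/w3.png")[:,:,::-1].copy(),T))
E
```

```text
[[ 0.2179 -0.3997  0.0755]
 [ 0.398  -0.2169  0.0246]
 [ 0.4361 -0.1358  0.0241]
 [ 0.4368 -0.0733  0.0239]
 [ 0.1345 -0.1072  0.161 ]
 [ 0.4404 -0.0036  0.0242]
 [ 0.0253 -0.0159  0.1071]
 [ 0.4516  0.0522  0.0243]
 [ 0.1426  0.1788  0.1418]]
[[ 0.3951 -0.2139  0.0214]
 [ 0.4375 -0.0766  0.0246]
 [ 0.2527 -0.0363  0.0453]
 [ 0.4409 -0.0044  0.0239]
 [ 0.0638 -0.0209  0.0892]
 [ 0.4535  0.0499  0.0261]
 [ 0.2086  0.1901  0.0816]]
```

```bash
sed -i 's/return w\[(w\[:,2\]>.019)/return w[(w[:,0]>.3)\&(w[:,2]>.019)/' h.py
python3 - <<'E'
from h import *
np.set_printoptions(precision=4,suppress=True)
pick([.4516,.0515]); m=wristT(); cv2.imwrite("pics/w5.png",ctrl.get_image("wrist")[:,:,::-1]); print(ctrl.get_t(),ctrl.get_wrist_force())
E
```

```text
seen [[0.3966, -0.2167, 0.0238], [0.4372, -0.0764, 0.0254], [0.2515, -0.0408, 0.0465], [0.44, -0.0035, 0.0235], [0.0663, -0.0255, 0.0884], [0.4514, 0.05, 0.0257], [0.2078, 0.1869, 0.0819]]
pick [0.4514 0.05  ] angle 1.5707963267948966 clear 0.06783767441125463
width 0.03964050498653848 f 30.000125019632833
13.95 [-1.0522  0.0125  0.1424]
```

View pics/w5.png

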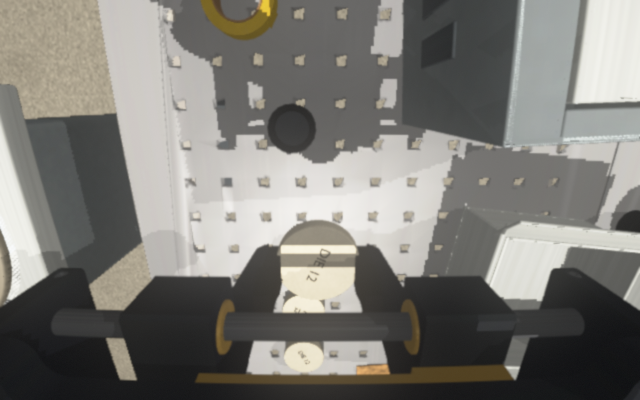

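The disc now sits centred between the tips, at about (318,262), where the TCP should project. The 40 mm width reading comes from the gripper, so I go on to the flap.

Run:
```python
from h import *
np.set_printoptions(precision=4,suppress=True)
g=q(np.pi+YAW)
ctrl.goto([.47,.15,.24],g); ctrl.goto([*PUSH,.20],g)
a=ctrl.get_image("wrist")
ctrl.move_linear([*PUSH,.098],max_speed=.06); ctrl.dwell(.2)
print("push force",ctrl.get_wrist_force(),"w",ctrl.get_grip_width(),ctrl.get_eef_pos())
b=ctrl.get_image("scene")
ctrl.open_gripper(); ctrl.dwell(.6); print(ctrl.get_wrist_force(),ctrl.get_grip_width())
ctrl.move_linear([*PUSH,.21],max_speed=.12); c=ctrl.get_image("wrist"); print(ctrl.get_t())
r=lambda i:cv2.resize(i,(400,250))
cv2.imwrite("pics/d1.png",np.vstack([np.hstack([r(a),r(b)]),np.hstack([r(c),r(b[150:400,200:440])])])[:,:,::-1])
```

```text
push force [-2.8037 -0.8379  3.2156] w 0.040044313612432256 [0.5772 0.2036 0.098 ]
[-2.9784  1.7196  1.9741] 0.08802210015562673
20.5333
```

View pics/d1.png

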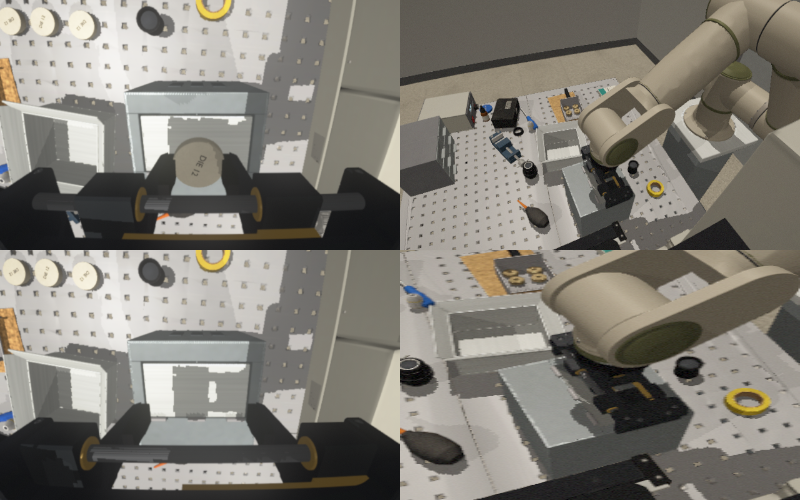

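The box fell in past the flap, which shut again, with the fingers centred over the mouth. I run the rest with guards.

```bash
sed -i 's/^    a=best\[1\]; print/    assert d.min()<.07 and best[0]>.034,(d.min(),best)\n    a=best[1]; print/' h.py
python3 - <<'E'
from h import *
np.set_printoptions(precision=4,suppress=True)
for p in ([.44,-.0025],[.4365,-.0725],[.4355,-.135],[.397,-.216]):
    ctrl.goto([.46,.08,.24],q(np.pi/2))
    pick(p); w=ctrl.get_grip_width()
    assert .034<w<.048,w
    drop(); print(ctrl.get_t())
cv2.imwrite("pics/d2.png",ctrl.get_image("wrist")[:,:,::-1])
E
```

```text
seen [[0.2657, -0.2626, 0.0204], [0.3978, -0.2194, 0.0234], [0.4357, -0.138, 0.0242], [0.4367, -0.0741, 0.0235], [0.2416, -0.075, 0.0634], [0.4398, -0.0032, 0.0232], [0.0749, -0.0279, 0.0817], [0.2096, 0.1485, 0.0762]]
pick [ 0.4398 -0.0032] angle 1.5707963267948966 clear 0.08673247978490288
width 0.03947692162758776 f 29.995201636065758
w 0.03936349288570228
push force [-3.1659 -0.2317  2.6813] w 0.039362364844924565
31.8
seen [[0.2688, -0.3274, 0.0238], [0.3347, -0.3271, 0.0398], [0.3973, -0.2165, 0.0237], [0.4359, -0.1364, 0.0235], [0.2026, -0.122, 0.099], [0.4361, -0.0732, 0.0234], [0.0974, -0.0288, 0.0476], [0.232, 0.0863, 0.0487]]
pick [ 0.4361 -0.0732] angle 1.5707963267948966 clear 0.0823280915555291
width 0.03941984390459629 f 29.99279638810549
w 0.03964969129878377
push force [-2.8412  0.0397  1.8539] w 0.03965838600815835
43.1333
seen [[0.269, -0.3889, 0.0245], [0.3327, -0.3512, 0.0291], [0.3977, -0.218, 0.0254], [0.4357, -0.136, 0.0235], [0.2064, -0.1706, 0.1059]]
pick [ 0.4357 -0.136 ] angle 1.5707963267948966 clear 0.08342446961431603
width 0.04000841695737502 f 30.000034378899727
w 0.03957824332204871
push force [-4.5758  0.4651  2.2406] w 0.03998390531401612
54.775
seen [[0.3932, -0.4793, 0.1825], [0.3978, -0.2145, 0.0233], [0.1838, -0.2312, 0.1232], [0.0992, -0.0512, 0.0232]]
pick [ 0.3978 -0.2145] angle 1.5707963267948966 clear 1
width 0.04014649621815646 f 29.999084529763422
w 0.03975885568267024
push force [-2.7098  0.1623  1.5722] w 0.040051636601444146
66.95
```

Run:
```python
from h import *
np.set_printoptions(precision=4,suppress=True)
ctrl.goto([.48,.05,.28],q(np.pi/2)); ctrl.goto([.55,-.38,.25],q(np.pi/2)); ctrl.dwell(.3)
np.save("T6.npy",wristT()); a=ctrl.get_image("wrist"); cv2.imwrite("pics/t1.png",a[:,:,::-1]); cv2.imwrite("pics/s2.png",ctrl.get_image("scene")[:,:,::-1])
x=ctrl.get_image("top"); print(ctrl.get_t())
for s in samples(x): print(np.round(s,1),plane("top",[s[:2]],.012)[0])
cv2.imwrite("pics/t2.png",np.vstack([a,cv2.resize(x[100:300,150:470],(640,400))])[:,:,::-1][:,:480])
v=np.vstack([a,cv2.resize(x[100:300,150:470],(640,400))]); cv2.imwrite("pics/t2.png",cv2.resize(v,(480,600))[:,:,::-1])
```

```text
70.2833
[317.  391.5  21.4 344. ] [ 0.0808 -0.0395  0.012 ]
[ 371.4  304.5   57.7 3897.5] [ 0.2836 -0.1704  0.012 ]
[ 299.9  233.    39.9 1856.5] [0.4586 0.0053 0.012 ]
[ 446.  229.   43. 1421.] [ 0.47   -0.3617  0.012 ]
```

View pics/t2.png

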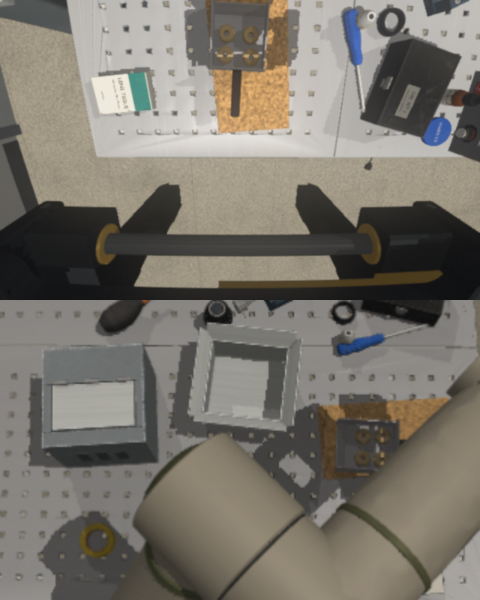

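The wrist view shows the tray on its mat, with the handle running from about (313,93) to (313,153) in full-resolution pixels. The flap is shut and no cream boxes are left in the view. Next I measure the handle and check which tipping poses are reachable.

```bash
cat >> h.py <<'E'
def handle(im,T):
    m=cv2.inRange(cv2.cvtColor(im,cv2.COLOR_RGB2HSV),(0,0,0),(180,255,62)); 
    m[:, :260]=0; m[:,370:]=0; m[240:]=0
    c=max(cv2.findContours(m,cv2.RETR_EXTERNAL,cv2.CHAIN_APPROX_NONE)[0],key=cv2.contourArea)
    P=plane("wrist",c[:,0],.052,T)[:,:2].astype(np.float32)
    (cx,cy),(w,h),_=cv2.minAreaRect(P); print("rect",cx,cy,w,h)
    vx,vy,_,_=cv2.fitLine(P,cv2.DIST_L2,0,.01,.01).ravel(); s=np.sign(vy); u=np.array([vx,vy])*s
    t=(P-[cx,cy])@u; return np.array([cx,cy]),u,t.min(),t.max()
def toolR(u,lean,flip=1,tip=0):
    """u: tray x dir (2d); tip: spout-down angle. returns tool rotation matrix"""
    X=np.array([*u,0.]);Z=np.array([0,0,1.]);Y=np.cross(Z,X)
    z=np.sin(lean)*X-np.cos(lean)*Z; y=-flip*Y if False else flip*Y
    M=np.c_[np.cross(y,z),y,z]
    return R.from_rotvec(tip*Y)*R.from_matrix(M)
E
python3 - <<'E'
from h import *
np.set_printoptions(precision=4,suppress=True)
im=cv2.imread("pics/t1.png")[:,:,::-1].copy()
print(im[120,313],im[120,330])
print(handle(im,np.load("T6.npy")))
u=np.array([0,1.]); H=np.array([.552,-.323,.040])
for flip in(1,-1):
  for lean in(0,.26,.52):
    row=[]
    for tip in (0,0.7,1.4):
        r=toolR(u,lean,flip,tip); X=r.as_matrix()
        Rt=R.from_rotvec(tip*np.array([-1.,0,0]))
        # spout at (.649,-.03,.12) when tipped
        G=H if tip==0 else np.array([.645,-.03,.12])+Rt.apply([0,-.129,.028])
        tcp=G+X[:,2]*.019
        j=ctrl.inverse_kinematics(tcp,r.as_quat()); row.append(None if j is None else np.round(j,2).tolist())
    print(flip,lean,X[:,2],row)
E
```

```text
[76 68 59] [212 163 104]
rect 0.5484497547149658 -0.2847667634487152 0.008937133476138115 0.0010620129760354757
(array([ 0.5484, -0.2848]), array([-0.999 ,  0.0442], dtype=float32), np.float64(-0.004487684991515417), np.float64(0.004487867274273194))
1 0 [ 0.     -0.9854 -0.17  ] [[-0.71, 0.79, 1.34, -0.0, 1.02, 2.43], None, None]
1 0.26 [ 0.     -0.9086 -0.4176] [[-0.78, 0.86, 1.22, 0.19, 1.26, 2.28], None, [0.1, 0.75, 1.17, -1.13, 1.51, -2.78]]
1 0.52 [ 0.     -0.7707 -0.6372] [[-0.84, 0.96, 1.09, 0.34, 1.5, 2.21], None, None]
-1 0 [ 0.     -0.9854 -0.17  ] [[-0.71, 0.79, 1.34, -0.0, 1.02, -0.71], [-0.12, 0.65, 1.21, -0.73, 1.27, 0.1], None]
-1 0.26 [ 0.     -0.9086 -0.4176] [[-0.78, 0.86, 1.22, 0.19, 1.26, -0.86], [-0.2, 0.62, 1.17, -0.45, 1.28, -0.09], [0.1, 0.75, 1.17, -1.13, 1.51, 0.36]]
-1 0.52 [ 0.     -0.7707 -0.6372] [[-0.84, 0.96, 1.09, 0.34, 1.5, -0.93], [-0.29, 0.62, 1.13, -0.18, 1.34, -0.25], [0.06, 0.69, 1.15, -0.89, 1.44, 0.24]]
```

```bash
python3 - <<'E'
s=open("h.py").read()
a=s.index("def handle"); b=s.index("def toolR")
s=s[:a]+'''def handle(im,T):
    m=cv2.inRange(cv2.cvtColor(im,cv2.COLOR_RGB2HSV),(0,0,0),(180,130,95)); m[:,:270]=0; m[:,360:]=0; m[240:]=0
    m=cv2.morphologyEx(m,cv2.MORPH_OPEN,np.ones((5,5)))
    pts=[]
    for v in range(240):
        k=np.flatnonzero(m[v]); k=k[abs(k-313)<30]
        if 5<=len(k)<=20: pts.append((k.mean(),v,len(k)))
    pts=np.array(pts); print(pts[[0,len(pts)//2,-1]].round(1).tolist())
    P=plane("wrist",pts[:,:2],.052,T)[:,:2].astype(np.float32)
    vx,vy,x0,y0=cv2.fitLine(P,cv2.DIST_HUBER,0,.01,.01).ravel(); u=np.array([vx,vy])*np.sign(vy)
    c=np.array([x0,y0]); t=(P-c)@u
    return c+u*t.min(),c+u*t.max(),u
'''+s[b:].replace("-flip*Y if False else flip*Y","flip*Y")
open("h.py","w").write(s)
E
python3 - <<'E'
from h import *
np.set_printoptions(precision=4,suppress=True)
im=cv2.imread("pics/t1.png")[:,:,::-1].copy(); T=np.load("T6.npy")
print(handle(im,T)); 
cv2.imwrite("pics/t3.png",cv2.resize(im[0:190,220:420],None,fx=3,fy=3)[:,:,::-1])
E
```

```text
[[288.0, 3.0, 9.0], [315.0, 108.0, 11.0], [313.0, 154.0, 7.0]]
(array([ 0.5419, -0.3508], dtype=float32), array([ 0.5677, -0.2024], dtype=float32), array([0.1708, 0.9853], dtype=float32))
```

View pics/t3.png

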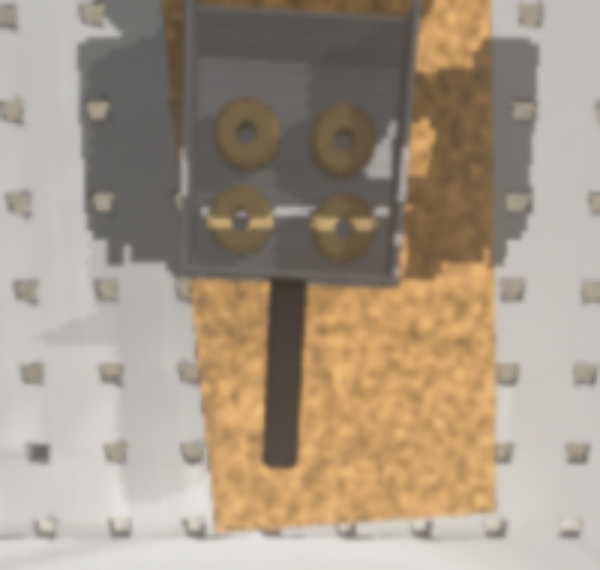

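The crop shows the handle from (289,282) to (280,466), and all four nuts in the pan. I use these handle ends directly.

Run:
```python
from h import *
np.set_printoptions(precision=4,suppress=True)
T=np.load("T6.npy"); f=lambda p,z:plane("wrist",[(220+(x+.5)/3-.5,(y+.5)/3-.5) for x,y in p],z,T)
h=f([(289,282),(280,466)],.052); print(h,np.linalg.norm(h[0]-h[1]))
b=f([(180,274),(402,284)],.052); print("back",b,np.linalg.norm(b[0]-b[1]))
n=f([(248,133),(343,140),(240,218),(344,228)],.018); print(n)
```

```text
[[ 0.5496 -0.2839  0.052 ]
 [ 0.546  -0.3527  0.052 ]] 0.06887394926550985
back [[ 0.5091 -0.281   0.052 ]
 [ 0.5917 -0.2845  0.052 ]] 0.08268054213707864
[[ 0.5334 -0.2271  0.018 ]
 [ 0.5707 -0.2296  0.018 ]
 [ 0.5298 -0.2583  0.018 ]
 [ 0.5716 -0.262   0.018 ]]
```

```bash
cat >> h.py <<'E'
U=np.array([.045,.999]); LEAN=.5236; G0=np.array([.549,-.315,.042])
YT=np.cross([0,0,1],[*U,0])
def tpose(grip,tip):
    r=toolR(U,LEAN,-1,tip); return np.asarray(grip)+r.as_matrix()[:,2]*.019, r.as_quat()
def spose(spout,tip):
    off=-.129*np.array([*U,0])+np.array([0,0,.028])
    return tpose(np.asarray(spout)+R.from_rotvec(tip*YT).apply(off),tip)
SP=[.647,-.045,.115]
E
python3 - <<'E'
from h import *
np.set_printoptions(precision=4,suppress=True)
for t in (-.1,0,.3,.6,.9,1.2,1.4,1.47): 
    j=ctrl.inverse_kinematics(*spose([*SP[:2],.14 if t<.5 else SP[2]],t)); print(t,j)
print(ctrl.inverse_kinematics(*tpose(G0+[0,0,.16],-.1)))
p,r=tpose(G0,0); d=R.from_quat(r).as_matrix()[:,2]
ctrl.goto(p-d*.10,r); ctrl.move_linear(p,max_speed=.08); print(ctrl.get_wrist_force())
ctrl.close_gripper(60); print("w",ctrl.get_grip_width(),ctrl.get_grip_force(),ctrl.get_wrist_force())
a=ctrl.get_image("scene")
ctrl.move_linear(p+[0,0,.06],max_speed=.06); b=ctrl.get_image("scene"); print(ctrl.get_wrist_force(),ctrl.get_ft_torque(),ctrl.get_t())
c=ctrl.get_image("top")
k=lambda i:cv2.resize(i[110:260,200:440],(480,300))
cv2.imwrite("pics/g1.png",np.vstack([k(a),k(b)])[:,:,::-1])
E
```

```text
-0.1 [-0.6189  0.843   1.0217  0.5139  1.6391 -0.634 ]
0 [-0.5928  0.7999  1.0337  0.4412  1.5973 -0.6011]
0.3 [-0.4916  0.6908  1.0651  0.2021  1.4853 -0.474 ]
0.6 [-0.3601  0.6381  1.1261 -0.0744  1.3542 -0.3   ]
0.9 [-0.2099  0.6191  1.1393 -0.3821  1.3359 -0.0838]
1.2 [-0.0597  0.6554  1.1369 -0.6898  1.3895  0.1288]
1.4 [ 0.0305  0.7081  1.1266 -0.8804  1.4596  0.2512]
1.47 [ 0.0592  0.7313  1.1214 -0.9435  1.4891  0.289 ]
[-0.8563  0.7965  0.9827  0.4278  1.8197 -0.8022]
[ 0.6039 -0.3061  0.5891]
w 0.013475796491361124 59.96814049780369 [-0.3064  0.8745 -0.1667]
[ 0.6379 -0.0454 -1.4949] [-0.5527 -0.0043  0.0189] 74.6667
```

View pics/g1.png

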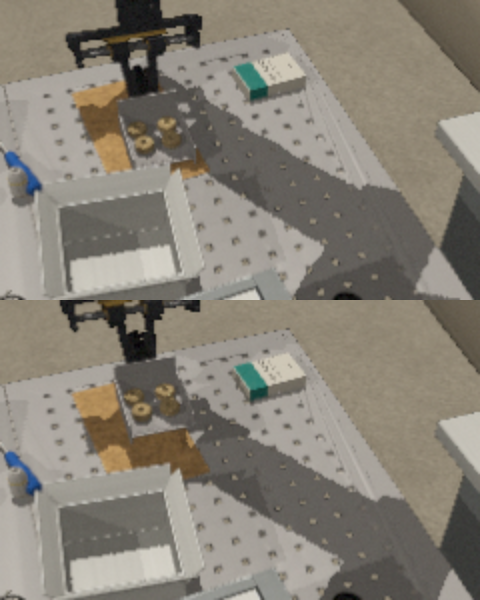

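The tray is lifted level with the nuts still inside, and the weight reads about 1.5 N. Next I carry it to the bin and tip it.

Run:
```python
from h import *
np.set_printoptions(precision=4,suppress=True)
p,r=tpose(G0,0)
ctrl.move_linear(p+[0,0,.17],max_speed=.12)
hi=[SP[0],SP[1],.17]
ctrl.goto(*spose([.60,-.12,.21],0)); ctrl.goto(*spose(hi,0)); 
for t in (.2,.4): ctrl.goto(*spose([*SP[:2],.15],t))
for t in (.6,.8,1.0,1.2,1.3,1.4): ctrl.goto(*spose(SP,t))
ctrl.dwell(1.2); print(ctrl.get_wrist_force(),ctrl.get_grip_width(),ctrl.get_t())
a=ctrl.get_image("scene"); b=ctrl.get_image("top")
k=lambda i:cv2.resize(i,(540,300))
cv2.imwrite("pics/g2.png",np.vstack([k(a[110:260,170:440]),k(b[90:240,240:510])])[:,:,::-1])
```

```text
[ 0.0889  0.8812 -1.131 ] 0.012985534838478759 80.1833
```

View pics/g2.png

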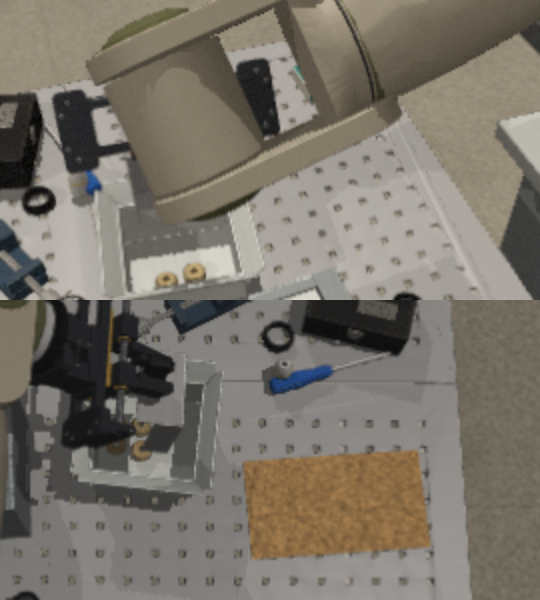

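At least two nuts are in the bin, at about (165,278) and (193,270) in the scene half. The force drop suggests two are still in the tray, so I tip further and jiggle.

Run:
```python
from h import *
np.set_printoptions(precision=4,suppress=True)
for t in (1.5,1.35,1.5,1.35,1.5):
    try: ctrl.goto(*spose(SP,t))
    except ctrl.Unreachable: print("unreach",t)
ctrl.dwell(.8); print(ctrl.get_wrist_force(),ctrl.get_t())
a=ctrl.get_image("wrist"); b=ctrl.get_image("top"); c=ctrl.get_image("scene")
cv2.imwrite("pics/g3.png",np.vstack([cv2.resize(a,(480,300)),np.hstack([cv2.resize(c[190:260,200:320],(240,300)),cv2.resize(b[105:205,260:360],(240,300))])])[:,:,::-1])
```

```text
[-0.0529 -0.7331 -2.0816] 82.3667
```

View pics/g3.png

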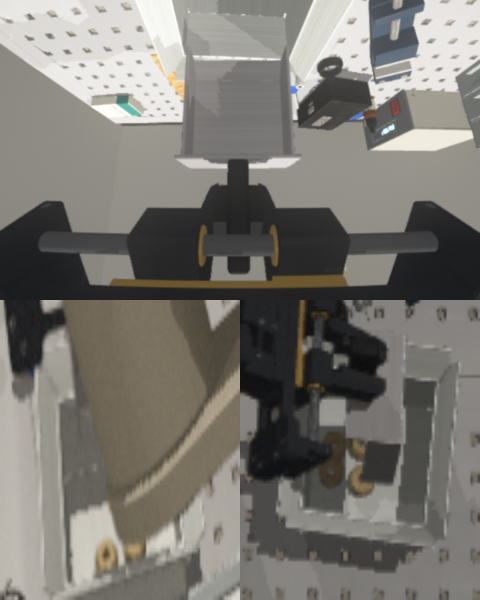

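The tray is empty in the wrist view, and four nuts show in the bin in the top view. I set the tray back where it stood.

Run:
```python
from h import *
np.set_printoptions(precision=4,suppress=True)
for t in (1.2,.9,.6): ctrl.goto(*spose([*SP[:2],.14],t))
for t in (.3,0): ctrl.goto(*spose([*SP[:2],.18],t))
ctrl.goto(*spose([.60,-.12,.21],0))
p,r=tpose(G0,0); d=R.from_quat(r).as_matrix()[:,2]
ctrl.goto(p+[0,0,.17],r); ctrl.move_linear(p+[0,0,.02],max_speed=.12); ctrl.dwell(.3)
print(ctrl.move_linear(p-[0,0,.003],max_speed=.02,contact_N=3),ctrl.get_eef_pos()-p,ctrl.get_wrist_force())
ctrl.open_gripper(); ctrl.dwell(.3); ctrl.move_linear(p-d*.10,max_speed=.1)
ctrl.goto([.55,-.38,.25],q(np.pi/2)); ctrl.dwell(.3); T=wristT(); a=ctrl.get_image("wrist"); cv2.imwrite("pics/f1.png",a[:,:,::-1])
o=cv2.imread("pics/t1.png")[:,:,::-1]
def cols(im,v0,v1):
    g=im[v0:v1,290:340].astype(int).max(2); m=g<100
    return [(int(v0+i),float(290+np.flatnonzero(x).mean()) if x.any() else None,int(x.sum())) for i,x in enumerate(m)][::8]
print(cols(o,85,165));print(cols(a,85,165))
print("nonmat diff",np.abs(a.astype(int)-o)[90:240,270:360].mean())
ctrl.goto_joints([-1.358,.313,1.498,0,1.331,-.223])
x=ctrl.get_image("top"); cv2.imwrite("pics/topf.png",x[:,:,::-1]); x0=cv2.imread("pics/top0.png")[:,:,::-1].copy()
print("samples left",[np.round(s[:3],1).tolist() for s in samples(x) if s[2]<12])
dm=(np.abs(x.astype(int)-x0).max(2)>35).astype(np.uint8); dm[265:]=0
for c in cv2.findContours(dm,cv2.RETR_EXTERNAL,cv2.CHAIN_APPROX_NONE)[0]:
    if cv2.contourArea(c)>12: print(cv2.boundingRect(c),cv2.contourArea(c))
for n,im in(("b",x0),("a",x)):
    h=cv2.cvtColor(im,cv2.COLOR_RGB2HSV); m=cv2.inRange(h,(12,70,70),(26,255,255))
    for nm,(u0,v0,u1,v1) in dict(bin=(280,118,350,190),pan=(378,180,418,212)).items(): print(n,nm,cv2.countNonZero(m[v0:v1,u0:u1]))
print(ctrl.get_t())
```

```text
True [-0.0001 -0.     -0.0002] [ 0.654  -1.0585  4.6546]
[(85, 314.2857142857143, 35), (93, 319.4117647058824, 17), (101, 315.5, 12), (109, 315.0, 11), (117, 314.5, 10), (125, 314.0, 11), (133, 313.5, 10), (141, 313.5, 10), (149, 313.0, 9), (157, None, 0)]
[(85, 330.5, 18), (93, 318.0, 13), (101, 317.5, 12), (109, 317.0, 11), (117, 317.0, 11), (125, 317.0, 11), (133, 316.5, 10), (141, 316.5, 10), (149, 315.5, 10), (157, None, 0)]
nonmat diff 4.798592592592593
samples left []
(376, 251, 7, 12) 16.0
(345, 246, 11, 7) 12.5
(319, 236, 13, 17) 25.5
(292, 235, 11, 17) 19.0
(269, 231, 15, 17) 29.5
(388, 194, 22, 16) 162.0
(368, 179, 45, 37) 412.5
(378, 177, 70, 37) 411.5
(304, 160, 12, 11) 90.0
(291, 148, 25, 21) 255.5
b bin 0
b pan 282
a bin 278
a pan 45
92.8333
```

No cream boxes remain on the bench. The brass-coloured area has moved from the pan to the bin (282 px before, 278 px now). The handle is back within about 3 mm at its original height, and the flap and waste box look unchanged from the start. I hand in.

```bash
python3 -c "
from rig import ctrl
print(ctrl.finish_job())"
```

```text
the job is handed in; nothing more can be done
None
```

I handed the job in at about 93 s: all five sample boxes went through the flap, the four nuts are in the scrap bin, and the empty tray is back upright on its mat, about 3 mm from where it started.

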